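Load the bolt tester and hold the hidden bolt head

TASK

On the blue bolt-test fixture, turn the black torque knob clockwise until it clicks past its detent and stays there, which loads the bolt and twists its head out of square. Then reach down into the narrow gap behind the front bracket, grip the hidden hex bolt head between the fingers, turn it back until its yellow mark stands straight up in line with the white mark on the bracket, and hold it there: finish while still gripping the head, because it springs away when let go. Leave the other things on the bench where they are.

Things in the scene. Friction and masses are not known exactly. Their poses are not given: they have to be found in the camera images.
- test_fixture: fixed blue and green bolt-test fixture on a dark steel base plate, 225 x 120 x 10 mm. Origin on the bench straight below the bolt head's centre; x = along the bolt, away from the knob (roughly away from the robot); z = up. Green gear housing at x = -167 to -77 mm, y = +-39 mm, top at z = 88 mm, with the knob on it.
- gap_mouth (a point): middle of the top opening of the gap, 94 mm above the bench, over the head's centre; axes as the fixture's. Two upright blue walls, 8 mm thick, 110 mm wide along y, tops at z = 94 mm: front bracket at x = -33 to -25 mm, rear wall at x = +25 to +33 mm. The gap is 50 mm wide, open at top and both ends, floor at z = 14 mm. White mark across the bracket's top edge at y = 0.
- bolt_head: steel hex bolt head in the gap, 28 mm across flats, 32 mm across corners, 18 mm thick along x. Origin at its centre, 72 mm above the bench on the bolt axis, 16 mm clear of both walls. x = bolt axis = fixture x; it only turns about x. When square its z axis points up, the corner with the yellow mark is on top and two flats stand upright, facing +y and -y.
- yellow_mark (a point): top corner of the head with the yellow mark, 16 mm off the bolt axis; turns with the head. A torsion spring (0.6 N m/rad) drives the head: about square at the start; with the knob past the click it rests at +0.3 rad about fixture x (mark leaning to -y), and 0.18 N m turns it back square. Squeezing alone does not square it: rubber pads jam on its corners; it must be turned by tilting the grip.
- torque_knob (a joint): knob angle, clockwise from above is positive, 0 (white dial mark) to 1.2 rad (red dial mark), a stop at each end. A sprung click mechanism keeps it at 0 at the start and resists with up to about 0.2 N m; past the hump at about 0.6 rad it snaps on to the stop at 1.2 rad and stays there by itself.
- knob_grip (a point): grip point on the knob's vertical axis, 115 mm above the bench, at fixture x = -122 mm, y = 0. Black grip bar 44 mm long, 14 mm wide, 30 mm tall, from z = 98 to 128 mm, over a flat dial. The point turns with the knob; its x axis lies along the bar, which is the fixture's x axis at knob angle 0.
- oil_bottle: bystander: yellow oil bottle with red nozzle, 53 mm diameter, 142 mm tall, standing to the right; leave it
- spanner: bystander: small dark open-ended spanner, 133 mm long, 4 mm thick, lying to the right; leave it
- flap_disc: bystander: flap disc, 104 mm diameter, 14 mm thick, lying to the left; leave it

How it is judged:
By the outcome, as a careful person would: the job done as asked, in the order asked, and still so for the second after the job is handed in, while the arm keeps its last pose, push and grip.
It also fails if it takes over 42 s, if anything falls off the work surface, if the arm or the gripper's body presses on something with over 40 N, if the wrist force passes 120 N, or if a joint passes its speed limit or range.

ROBOT

A 6-joint arm with a two-finger parallel gripper is mounted at the origin on a cart in front of the work surface, level with it; the furniture and walls round the work are solid. World frame = base frame: x ahead of the robot, y to its left, z up, the work surface at z = 0. Lengths are in m, angles in rad, forces in N, time in s.
With the tool pointing down it reaches from about 0.25 to 0.775 m from the base axis. Payload 8.9 kg.
Tool frame: the origin (TCP) lies midway between the tips of the shut fingers; the grasp point (between the pads) lies grip_depth behind it (grip_depth is the distance from the TCP to the grasp point, in m); x points along the fingers, y is the direction in which the jaws open and shut, and the axes are right-handed (so a half turn about x gives the same grasp; the last joint's range is limited). The gripper opens to 85 mm and grips with 20 to 120 N. Pads are 22 mm wide; open, the fingers measure 114 mm over their backs; the gripper's body (76 mm by 85 mm) begins 54 mm behind the grasp point. The pads swing forward as they close: fully open they stand 13 mm farther back than shut.
Start: joints at [-1.242, 0.291, -0.153, 1.127, 0, 1.431], TCP at [0.237, -0.469, 0.231] pointing down, gripper open.
Joint ranges: [-2.52, 2.52], [-0.91, 1.74], [-1.3, 1.37], [-1.96, 2.02], [-1.52, 1.47], [-3.14, 3.14]. Speed limits (rad/s): [2.22, 2.22, 2.79, 3.14, 3.14, 3.14].

INTERFACE

Orientations are given as a unit quaternion [w, x, y, z].
In Python, from workcell import * gives the robot as it stands.
- The arm moves only by the tool apply_moves, never from a script. Its arguments are lists of equal length, an entry for each row: "delta_pos": the shift along the tool's x, y, z in cm, a list of three; "turn": the turn, a rotation vector about the tool's x, y, z in rad, a list of three; "claw": the finger opening in cm, from 0 to 8.54. In form: {"delta_pos": [[dx, dy, dz], ...], "turn": [[rx, ry, rz], ...], "claw": [claw, ...]}. A call has 1 to 20 rows; each row is the pose to reach, as a shift and turn from the pose commanded when the call began, along the tool's axes at that moment; what a row does not reach only later rows make up. A row lasts 1/8 s, in which the tool goes at most 62.5 mm and 10.7 degrees, less where a joint would pass 70% of its speed; a pose out of reach is approached as far as the arm can. A call with a gripper value outside its range is refused whole. The fingers move at their own pace and stop on an object; "grip_force" is the grip in N (left out, the last holds). Time passes only in rows, so rows that repeat a pose let the fingers close. It gives the time, the measured TCP pose, the force and the opening at its end, in the units of the state.
- get_state(): the state, without advancing time (a new reading comes with each control period).
- get_image(name): name is "side" or "top"; returns a dict with "frame" (384x512x3 uint8, red, green, blue), "range_z" (384x512 float32, m along the optical axis (not along the pixel's ray), 0 where there is no reading), "camera_matrix" (3x3 intrinsics, pixels), "distortion" ([k1, k2, p1, p2, k3] as OpenCV has them; the pictures are not rectified), "extrinsics" (4x4, takes a point from camera to world coordinates). Camera axes: x right, y up, looking along -z (the intrinsics and any distortion apply to the point x, -y, -z); pixel columns grow to the right and rows downward; lengths in m; the calibration is good to about 2 mm. A picture is of the moment at which its call begins.
- finish_job(): hands the job in, once; it reports no verdict.
The state is a dict: "t": time; "qpos": joint angles; "qvel": joint speeds; "effort": joint torques, N m; "eef_pos": TCP position; "orientation": TCP orientation; "ft_force": force on the tool from outside, world axes, zero at the start; "ft_torque": the same for the moment, N m; "opening": opening from 0.0 (shut) to 1.0 (fully open).
Only numpy, scipy, OpenCV 4.12 (cv2) and the standard library are available. Lean on these libraries where they do the work, as an engineer would, in place of code of your own. Each camera call takes 0.05 s, during which the arm holds its last target.

## Working session

There is one attempt and no reset: what is moved stays moved. The work goes in short steps, Python scripts to look and compute and a tool call to move; the robot and the scene stay as the last step left them, time stands still between calls to the robot, and variables do not carry over. Pictures are saved under pics/ and viewed, and the job is handed in when it is done.

Besides the shell and the picture viewer there is one more tool, called after "Emit:" by a JSON object that holds its "fn" and its "kwargs", one argument or row to a line. apply_moves: Moves the arm, as the interface text tells. Its arguments: {"type":"object","properties":{"delta_pos":{"type":"array"},"turn":{"type":"array"},"claw":{"type":"array"},"grip_force":{"type":"number"}},"required":["delta_pos","turn","claw"]}

```bash
ls; mkdir -p pics; python3 - <<'E'
from workcell import *
import cv2, numpy as np
s=get_state(); print(s)
for n in ["side","top"]:
    d=get_image(n); np.savez(f"{n}0.npz",**d)
    cv2.imwrite(f"pics/{n}0.png",cv2.cvtColor(d["frame"],cv2.COLOR_RGB2BGR))
    print(n,d["camera_matrix"],d["distortion"],d["extrinsics"])
E
```

```text
pics
{'t': 0.0, 'qpos': array([-1.24225328e+00,  2.91308459e-01, -1.54114277e-01,  1.12667835e+00,
       -2.34363871e-05,  1.43150494e+00]), 'qvel': array([ 2.04318287e-06,  1.67928546e-03,  1.17274458e-03, -4.74877996e-04,
       -1.11948121e-03, -1.34876634e-03]), 'effort': array([-2.54767117e-03, -5.37137890e+01,  3.31379056e+01,  1.55850331e-02,
       -4.18312002e-04,  2.42661336e-06]), 'eef_pos': array([ 0.23661296, -0.46817984,  0.23072215]), 'orientation': array([-0.16344167, -0.68779737, -0.16435858,  0.68790104]), 'ft_force': array([ 0.06622958,  0.68394531, -0.20947631]), 'ft_torque': array([ 0.0327439 , -0.03458372,  0.04129426]), 'opening': 0.9990914701297022}
side [[477.91291235   0.         258.53486789]
 [  0.         477.91291235 194.72784057]
 [  0.           0.           1.        ]] [-0.15071177  0.          0.          0.          0.        ] [[-0.99426162  0.03051529 -0.10253125  0.42552787]
 [-0.10462845 -0.47707741  0.87261104  1.13797845]
 [-0.02228736  0.87833135  0.47753252  0.70559491]
 [ 0.          0.          0.          1.        ]]
top [[482.56387658   0.         253.2445017 ]
 [  0.         482.56387658 192.35566223]
 [  0.           0.           1.        ]] [-0.1623878  0.         0.         0.         0.       ] [[-0.02128601  0.99324358 -0.11407934  0.41585616]
 [-0.99974972 -0.0203607   0.00927028  0.01466125]
 [ 0.00688491  0.11424812  0.99342839  1.48883263]
 [ 0.          0.          0.          1.        ]]
```

View pics/side0.png

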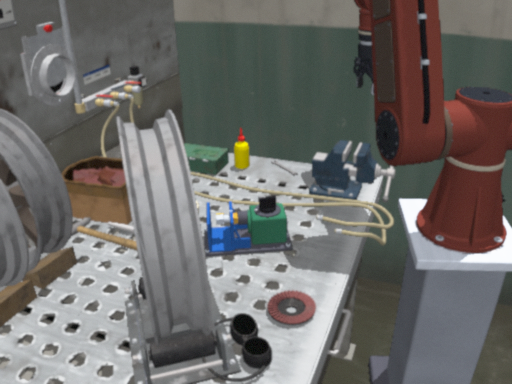

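View pics/top0.png

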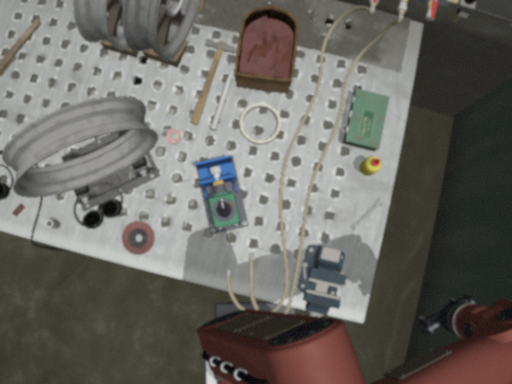

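The side view shows the fixture at about (245,225), with the green housing and black knob at (267,205). The top view shows it at about (220,193), with its walls towards the top of the picture (+x) and the knob at (224,208). I'll zoom in and measure.

```bash
cat > h.py <<'E'
import numpy as np, cv2
def ld(f): return dict(np.load(f))
def rays(d,px):
    px=np.asarray(px,float).reshape(-1,1,2)
    u=cv2.undistortPoints(px,d["camera_matrix"],d["distortion"]).reshape(-1,2)
    v=np.c_[u[:,0],-u[:,1],-np.ones(len(u))]
    E=d["extrinsics"]; return E[:3,3], v@E[:3,:3].T   # scaled so depth=1
def onplane(d,px,z):
    o,v=rays(d,px); t=(z-o[2])/v[:,2]; return o+v*t[:,None]
def cloud(d,px):
    o,v=rays(d,px); px=np.asarray(px,int); r=d["range_z"][px[:,1],px[:,0]]
    return o+v*r[:,None], r
def proj(d,P):
    E=d["extrinsics"]; q=(np.asarray(P,float).reshape(-1,3)-E[:3,3])@E[:3,:3]
    q=q*[1,-1,-1]
    return cv2.projectPoints(q.reshape(-1,1,3),np.zeros(3),np.zeros(3),d["camera_matrix"],d["distortion"])[0].reshape(-1,2)
def crop(d,x0,y0,x1,y1,k,fn):
    im=cv2.cvtColor(d["frame"][y0:y1,x0:x1],cv2.COLOR_RGB2BGR)
    cv2.imwrite(fn,cv2.resize(im,None,fx=k,fy=k,interpolation=cv2.INTER_CUBIC))
E
python3 - <<'E'
from h import *
s=ld("side0.npz");t=ld("top0.npz")
crop(s,190,180,300,265,7,"pics/s0c.png"); crop(t,180,145,260,240,6,"pics/t0c.png")
for n,d,(x0,y0,x1,y1) in [("side",s,(190,180,300,265)),("top",t,(180,145,260,240))]:
    hsv=cv2.cvtColor(d["frame"],cv2.COLOR_RGB2HSV)
    for c,lo,hi in [("blue",(105,150,60),(125,255,255)),("green",(65,100,40),(90,255,255))]:
        m=cv2.inRange(hsv,lo,hi); mm=np.zeros_like(m); mm[y0:y1,x0:x1]=m[y0:y1,x0:x1]
        yx=np.argwhere(mm); px=yx[:,::-1]
        P,r=cloud(d,px); P=P[r>0]
        print(n,c,len(px),px.min(0),px.max(0),"zs",np.percentile(P[:,2],[1,25,50,75,99]).round(3))
        top=P[P[:,2]>(.085 if c=="blue" else .078)]
        if len(top)>5: print("  top n",len(top),top.mean(0).round(4),cv2.minAreaRect(top[:,:2].astype(np.float32)*1000), np.median(top[:,2]))
E
```

```text
side blue 931 [207 202] [250 251] zs [0.011 0.014 0.016 0.038 0.096]
  top n 93 [0.6523 0.1302 0.0937] ((646.4119873046875, 118.896728515625), (61.65370178222656, 103.77953338623047), 11.064002990722656) 0.09425811006877549
side green 1073 [248 204] [285 243] zs [0.015 0.039 0.061 0.081 0.09 ]
  top n 313 [0.5297 0.1154 0.0858] ((530.5916748046875, 99.30377197265625), (93.5350341796875, 73.64547729492188), 11.80544662475586) 0.08678957704657442
top blue 508 [197 157] [233 186] zs [0.008 0.014 0.029 0.082 0.097]
  top n 116 [0.6415 0.1117 0.0921] ((644.220458984375, 111.23338317871094), (62.30168914794922, 96.82078552246094), 10.292885780334473) 0.09231716889963748
top green 11 [213 194] [227 197] zs [0.08  0.082 0.084 0.087 0.092]
  top n 11 [0.5685 0.1055 0.0848] ((570.404052734375, 99.30990600585938), (4.804901599884033, 42.008785247802734), 15.3139066696167) 0.08428381702647014
```

```bash
echo
```

```text
(no output)
```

View pics/s0c.png

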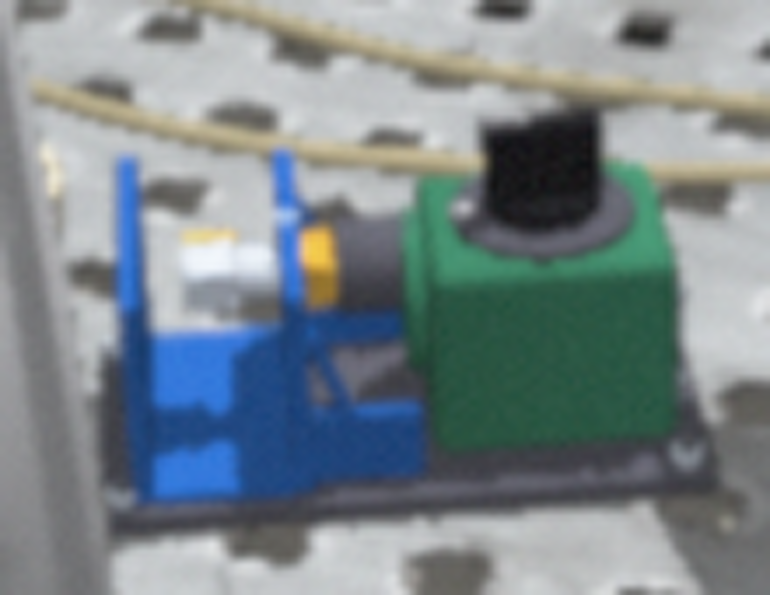

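View pics/t0c.png

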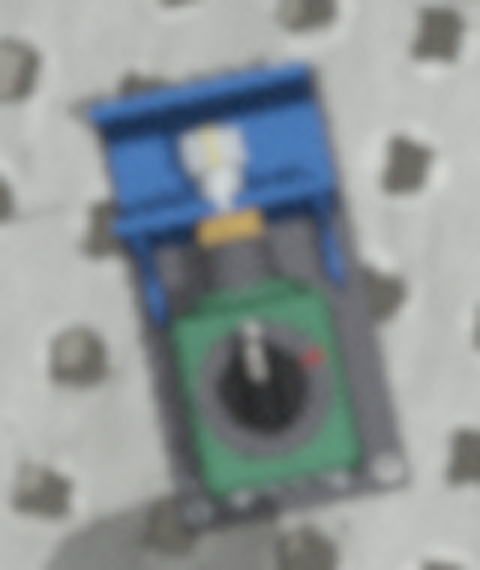

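The side crop shows the silver bolt head with its yellow top at about crop (208,260), and the knob at crop (540,165). The top crop shows the wall tops, the white dial mark pointing up (knob at 0), and the red mark to its right at crop (315,357). Next I fit the fixture pose.

```bash
python3 - <<'E'
from h import *
s=ld("side0.npz");t=ld("top0.npz")
out=[]
for n,d,(x0,y0,x1,y1) in [("side",s,(190,180,300,265)),("top",t,(180,145,260,240))]:
    hsv=cv2.cvtColor(d["frame"],cv2.COLOR_RGB2HSV)
    for c,lo,hi,h in [("blue",(100,120,60),(125,255,255),.094),("green",(62,70,40),(95,255,255),.088)]:
        m=cv2.inRange(hsv,lo,hi); mm=np.zeros_like(m); mm[y0:y1,x0:x1]=m[y0:y1,x0:x1]
        px=np.argwhere(mm)[:,::-1]
        P,r=cloud(d,px); k=(r>0)&(abs(P[:,2]-h)<.007)
        Q=onplane(d,px[k],h)[:,:2]*1000
        rect=cv2.minAreaRect(Q.astype(np.float32)); print(n,c,k.sum(),rect,"medz",np.median(P[k,2]).round(4))
    # knob: dark, z in .1-.135
    g=np.mgrid[y0:y1,x0:x1].reshape(2,-1).T[:,::-1]
    P,r=cloud(d,g); k=(r>0)&(P[:,2]>.118)&(P[:,2]<.14)&(abs(P[:,0]-.53)<.05)&(abs(P[:,1]-.1)<.05)
    Q=onplane(d,g[k],.128)[:,:2]*1000
    print(n,"knob",k.sum(),cv2.minAreaRect(Q.astype(np.float32)),P[k].mean(0).round(4))
E
```

```text
side blue 117 ((644.74853515625, 122.78895568847656), (63.00056457519531, 112.18209838867188), 11.400416374206543) medz 0.0941
side green 311 ((531.0618896484375, 101.14529418945312), (95.32251739501953, 88.17781066894531), 10.579386711120605) medz 0.0873
side knob 102 ((526.7622680664062, 99.62841033935547), (43.385353088378906, 31.436256408691406), 12.67673397064209) [0.5272 0.0951 0.1256]
top blue 158 ((645.74462890625, 112.35865783691406), (65.40245056152344, 103.24032592773438), 11.456866264343262) medz 0.0929
top green 337 ((530.735107421875, 89.06028747558594), (94.8205795288086, 76.00447082519531), 11.439441680908203) medz 0.0864
top knob 77 ((527.1861572265625, 87.545166015625), (43.435020446777344, 13.81509780883789), 11.664306640625) [0.527  0.0875 0.1277]
```

```bash
python3 - <<'E'
from h import *
s=ld("side0.npz");t=ld("top0.npz")
crop(s,200,195,245,255,10,"pics/s1c.png"); crop(t,190,150,240,200,12,"pics/t1c.png")
# predicted overlay from pose guess
def fix(yaw,ox,oy):
    c,sn=np.cos(yaw),np.sin(yaw); R=np.array([[c,-sn,0],[sn,c,0],[0,0,1]]); return lambda p:np.asarray(p,float)@R.T+[ox,oy,0]
for ox,oy in [(.6460,.1125),(.645,.117)]:
    F=fix(np.radians(11.5),ox,oy)
    pts=[[33,55,94],[33,-55,94],[25,55,94],[-33,55,94],[-33,-55,94],[-167,39,88],[-167,-39,88],[-77,39,88],[-77,-39,88],[-100,22,128],[-122,0,128],[0,0,88]]
    W=F(np.array(pts)/1000)
    for nm,a,b in zip(pts,proj(s,W),proj(t,W)): print(nm,"side",a.round(1),((a-[200,195])*10).round(),"top",b.round(1),((b-[190,150])*12).round())
E
```

```text
[33, 55, 94] side [206.8 223.3] [ 68. 283.] top [194.3 162.7] [ 51. 152.]
[33, -55, 94] side [206.7 201.3] [67. 63.] top [230.8 154.5] [490.  54.]
[25, 55, 94] side [210.  223.1] [100. 281.] top [194.8 165.3] [ 58. 183.]
[-33, 55, 94] side [233.8 221.4] [338. 264.] top [198.9 184.4] [107. 413.]
[-33, -55, 94] side [231.7 199.7] [317.  47.] top [235.6 176.2] [548. 314.]
[-167, 39, 88] side [287.3 216.4] [873. 214.] top [214.1 228.1] [289. 938.]
[-167, -39, 88] side [282.9 201.2] [829.  62.] top [240.3 222.3] [604. 867.]
[-77, 39, 88] side [251.4 218.9] [514. 239.] top [207.6 198. ] [211. 576.]
[-77, -39, 88] side [248.9 203.5] [489.  85.] top [233.6 192.2] [523. 507.]
[-100, 22, 128] side [259.6 200.9] [596.  59.] top [213.9 203.2] [287. 638.]
[-122, 0, 128] side [267.4 196.1] [674.  11.] top [223.1 209. ] [397. 708.]
[0, 0, 88] side [219.9 213. ] [199. 180.] top [215.  169.7] [300. 237.]
[33, 55, 94] side [206.8 224.3] [ 68. 293.] top [192.7 163. ] [ 33. 156.]
[33, -55, 94] side [206.7 202.2] [67. 72.] top [229.3 154.9] [471.  59.]
[25, 55, 94] side [210.1 224.1] [101. 291.] top [193.3 165.6] [ 39. 188.]
[-33, 55, 94] side [234.  222.4] [340. 274.] top [197.3 184.8] [ 88. 417.]
[-33, -55, 94] side [231.8 200.5] [318.  55.] top [234.1 176.6] [529. 319.]
[-167, 39, 88] side [287.6 217.4] [876. 224.] top [212.5 228.5] [270. 942.]
[-167, -39, 88] side [283.2 202.1] [832.  71.] top [238.8 222.6] [585. 872.]
[-77, 39, 88] side [251.5 219.9] [515. 249.] top [206.  198.4] [192. 581.]
[-77, -39, 88] side [249.1 204.4] [491.  94.] top [232.1 192.6] [505. 511.]
[-100, 22, 128] side [259.8 201.8] [598.  68.] top [212.3 203.5] [268. 642.]
[-122, 0, 128] side [267.7 197. ] [677.  20.] top [221.5 209.4] [378. 713.]
[0, 0, 88] side [220. 214.] [200. 190.] top [213.5 170.1] [282. 241.]
```

```bash
echo
```

```text
(no output)
```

View pics/s1c.png

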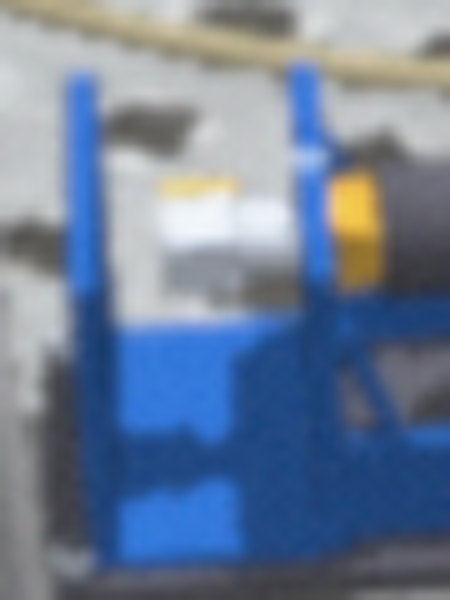

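View pics/t1c.png

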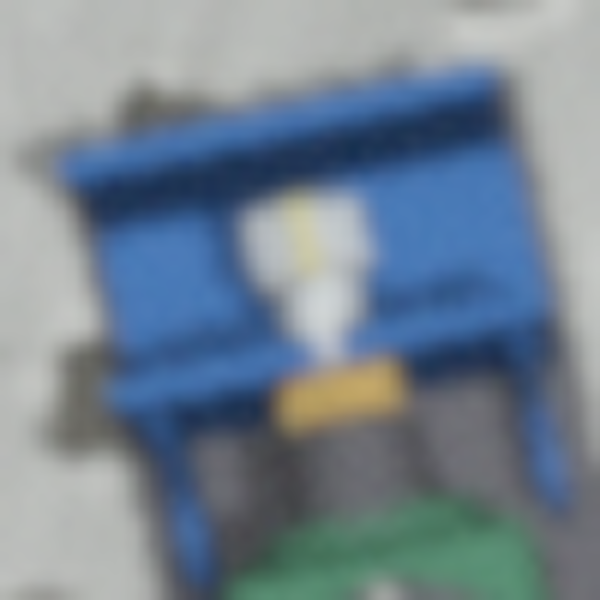

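```bash
python3 - <<'E'
from h import *
import workcell
print([n for n in dir(workcell) if not n.startswith('_')], getattr(workcell,'grip_depth',None))
t=ld("top0.npz")
g=np.mgrid[0:384,0:512].reshape(2,-1).T[:,::-1]
P,r=cloud(t,g); P=P[r>0]
# max heights on coarse grid
for xc in np.arange(.2,.85,.1):
    print(round(xc,2),[ (round(yc,1),round(float(P[k][:,2].max()),2)) for yc in np.arange(-.5,.45,.1) for k in [(abs(P[:,0]-xc)<.05)&(abs(P[:,1]-yc)<.05)] if k.any()])
from scipy.spatial.transform import Rotation as R
q=np.array([-0.16344167,-0.68779737,-0.16435858,0.68790104])
M=R.from_quat(q,scalar_first=True).as_matrix(); print(M.round(3))
E
```

```text
['Unreachable', 'finish_job', 'get_image', 'get_state', 'grip_depth'] 0.0187
0.2 [(np.float64(-0.5), 0.44), (np.float64(-0.4), 0.76), (np.float64(-0.3), 0.79), (np.float64(-0.2), 0.79), (np.float64(-0.1), 0.85), (np.float64(-0.0), 0.85), (np.float64(0.1), 0.64), (np.float64(0.2), -0.69), (np.float64(0.3), -0.78), (np.float64(0.4), -0.78)]
0.3 [(np.float64(-0.5), 0.66), (np.float64(-0.4), 0.74), (np.float64(-0.3), 0.74), (np.float64(-0.2), 0.16), (np.float64(-0.1), 0.85), (np.float64(-0.0), 0.85), (np.float64(0.1), 0.63), (np.float64(0.2), 0.01), (np.float64(0.3), 0.01), (np.float64(0.4), -0.78)]
0.4 [(np.float64(-0.4), 0.01), (np.float64(-0.3), 0.03), (np.float64(-0.2), 0.16), (np.float64(-0.1), 0.04), (np.float64(-0.0), 0.04), (np.float64(0.1), 0.04), (np.float64(0.2), 0.01), (np.float64(0.3), 0.02), (np.float64(0.4), 0.02)]
0.5 [(np.float64(-0.4), 0.02), (np.float64(-0.3), 0.01), (np.float64(-0.2), 0.02), (np.float64(-0.1), 0.02), (np.float64(-0.0), 0.09), (np.float64(0.1), 0.13), (np.float64(0.2), 0.01), (np.float64(0.3), 0.02), (np.float64(0.4), 0.04)]
0.6 [(np.float64(-0.5), 0.0), (np.float64(-0.4), 0.11), (np.float64(-0.3), 0.09), (np.float64(-0.2), 0.02), (np.float64(-0.1), 0.02), (np.float64(-0.0), 0.02), (np.float64(0.1), 0.1), (np.float64(0.2), 0.1), (np.float64(0.3), 0.08), (np.float64(0.4), 0.47)]
0.7 [(np.float64(-0.5), 0.01), (np.float64(-0.4), 0.15), (np.float64(-0.3), 0.11), (np.float64(-0.2), 0.02), (np.float64(-0.1), 0.03), (np.float64(-0.0), 0.03), (np.float64(0.1), 0.1), (np.float64(0.2), 0.1), (np.float64(0.3), 0.44), (np.float64(0.4), 0.46)]
0.8 [(np.float64(-0.5), 0.01), (np.float64(-0.4), 0.06), (np.float64(-0.3), 0.06), (np.float64(-0.2), 0.02), (np.float64(-0.1), 0.03), (np.float64(-0.0), 0.03), (np.float64(0.1), 0.03), (np.float64(0.2), 0.03), (np.float64(0.3), 0.41), (np.float64(0.4), 0.44)]
[[-0.     0.451 -0.893]
 [ 0.001 -0.893 -0.451]
 [-1.    -0.001 -0.   ]]
```

Emit:
{"fn": "apply_moves", "kwargs": {
  "delta_pos": [
    [-1, -1.5, -2],
    [-2.5, -3.5, -5],
    [-4, -5.5, -7.5],
    [-4, -7.5, -10.2],
    [-4, -9.2, -12.8],
    [-4, -11, -15.3],
    [-4, -12.8, -17.9],
    [-4, -14.6, -20.4],
    [-4, -16.5, -23],
    [-4, -18.3, -25.5],
    [-4, -20.1, -28],
    [-4, -22, -30.6],
    [-4, -23.8, -33.2],
    [-4, -25.6, -35.7],
    [-4, -27.5, -38.3],
    [-4, -29.3, -40.8],
    [-3.5, -31.1, -43.4],
    [-2.5, -33, -46],
    [-1, -35, -48.5],
    [1, -36.6, -51]
  ],
  "turn": [
    [-0.144, 0, 0],
    [-0.287, 0, 0],
    [-0.431, 0, 0],
    [-0.575, 0, 0],
    [-0.719, 0, 0],
    [-0.862, 0, 0],
    [-1.006, 0, 0],
    [-1.15, 0, 0],
    [-1.293, 0, 0],
    [-1.437, 0, 0],
    [-1.581, 0, 0],
    [-1.724, 0, 0],
    [-1.868, 0, 0],
    [-2.012, 0, 0],
    [-2.156, 0, 0],
    [-2.3, 0, 0],
    [-2.443, 0, 0],
    [-2.587, 0, 0],
    [-2.73, 0, 0],
    [-2.874, 0, 0]
  ],
  "claw": [8.5, 8.5, 8.5, 8.5, 8.5, 8.5, 8.5, 8.5, 8.5, 8.5, 8.5, 8.5, 8.5, 8.5, 8.5, 8.5, 8.5, 8.5, 8.5, 8.5]
}}

```text
t: 2.6
eef_pos: [0.5273, 0.0892, 0.2208]
orientation: [0.703, -0.072, 0.703, 0.072]
ft_force: [0.2, -0.8, -0.2]
opening: 0.992
```

```bash
cat > st.py <<'E'
from workcell import *
from h import *
from scipy.spatial.transform import Rotation as R
def st():
    s=get_state(); M=R.from_quat(s["orientation"],scalar_first=True).as_matrix()
    print("t",s["t"],"p",s["eef_pos"].round(4),"q",s["qpos"].round(3),"F",s["ft_force"].round(1),"T",s["ft_torque"].round(2),"op",round(s["opening"],3))
    print("M",M.round(3).tolist(), "yaw_y",np.degrees(np.arctan2(M[1,1],M[0,1])).round(2))
    return s,M
def pics(tag):
    for n in ["side","top"]:
        d=get_image(n); np.savez(f"{n}{tag}.npz",**d)
    return ld(f"side{tag}.npz"),ld(f"top{tag}.npz")
E
python3 - <<'E'
from st import *
st(); s,t=pics("1")
crop(s,180,100,310,260,4,"pics/s2.png"); crop(t,170,130,270,250,5,"pics/t2.png")
E
```

```text
t 2.6 p [0.5273 0.0892 0.2208] q [ 0.031  0.315 -0.147  1.108  0.    -0.174] F [ 0.2 -0.8 -0.2] T [-0.06  0.01 -0.02] op 0.992
M [[0.0, -0.204, 0.979], [0.0, 0.979, 0.204], [-1.0, -0.0, 0.0]] yaw_y 101.76
```

```bash
echo
```

```text
(no output)
```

View pics/s2.png

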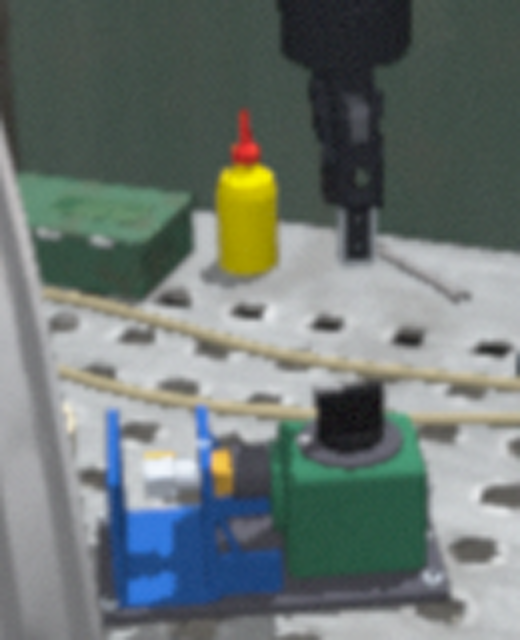

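View pics/t2.png

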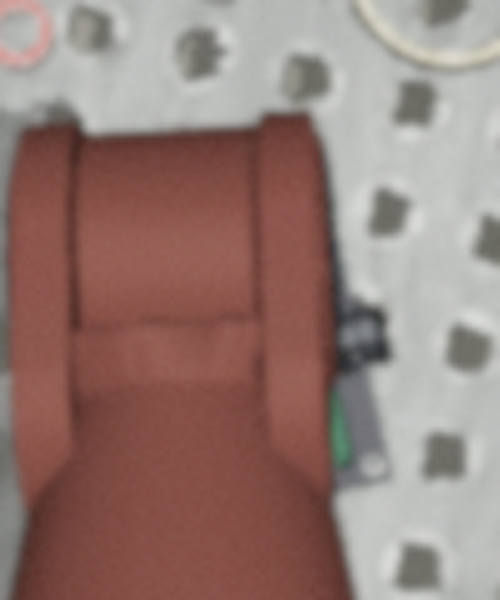

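The side view shows the +y finger's tip at crop (357,262), with the knob below it at crop (350,390). The top view is blocked by the arm. I'll check the calibration against the finger tip.

```bash
python3 - <<'E'
from st import *
s=ld("side1.npz")
p=np.array([.5273,.0892,.2208]); y=np.array([-.204,.979,0]); x=np.array([0,0,-1.])
for off in (.0425,.057): 
    W=p+y*off-x*.013; print((( proj(s,W)[0]-[180,100]+.5)*4-.5).round(1))
# knob centre top & bar ends
F=lambda a,b,c:np.array([.527+a*.98-b*.199,.0885+a*.199+b*.98,c])
for q in [(.022,.007,.128),(-.022,.007,.128),(.022,-.007,.128),(-.022,-.007,.128),(-.022,.007,.098),(.022,.007,.098)]: print(q,((proj(s,F(*q))[0]-[180,100]+.5)*4-.5).round(1))
E
```

```text
[355.7 262.1]
[358.6 272.7]
(0.022, 0.007, 0.128) [316.5 393.7]
(-0.022, 0.007, 0.128) [386.4 389.1]
(0.022, -0.007, 0.128) [314.4 383. ]
(-0.022, -0.007, 0.128) [383.6 378.5]
(-0.022, 0.007, 0.098) [386.6 430.5]
(0.022, 0.007, 0.098) [317.6 435.2]
```

Emit:
{"fn": "apply_moves", "kwargs": {
  "delta_pos": [
    [4, 0, 0],
    [8, -0.05, 0],
    [10.5, -0.05, 0],
    [11.6, -0.05, 0],
    [11.6, -0.05, 0],
    [11.6, -0.05, 0],
    [11.6, -0.05, 0],
    [11.6, -0.05, 0],
    [11.6, -0.05, 0],
    [11.6, -0.05, 0],
    [11.6, -0.05, 0],
    [11.6, -0.05, 0],
    [11.6, -0.05, 0]
  ],
  "turn": [
    [0, 0, 0],
    [0, 0, 0],
    [0, 0, 0],
    [0, 0, 0],
    [0, 0, 0],
    [0, 0, 0],
    [0, 0, 0],
    [0, 0, 0],
    [0, 0, 0],
    [0, 0, 0],
    [0, 0, 0],
    [0, 0, 0],
    [0, 0, 0]
  ],
  "claw": [8.5, 8.5, 8.5, 8.5, 8.5, 5, 3.5, 2.5, 1, 1, 1, 1, 1],
  "grip_force": 40
}}

```text
t: 4.32
eef_pos: [0.5268, 0.0892, 0.1059]
orientation: [0.704, -0.07, 0.703, 0.072]
ft_force: [-2.4, 8.6, 6.1]
opening: 0.151
```

```bash
python3 - <<'E'
from st import *
st()
d=get_image("side"); np.savez("side2.npz",**d); crop(d,180,140,310,260,4,"pics/s3.png")
E
```

```text
t 4.325 p [0.5268 0.0892 0.1059] q [ 0.029  0.412 -0.328  0.83   0.003 -0.172] F [-2.4  8.6  6.1] T [1.45 0.51 0.05] op 0.151
M [[0.0, -0.2, 0.98], [0.003, 0.98, 0.2], [-1.0, 0.003, 0.001]] yaw_y 101.54
```

View pics/s3.png

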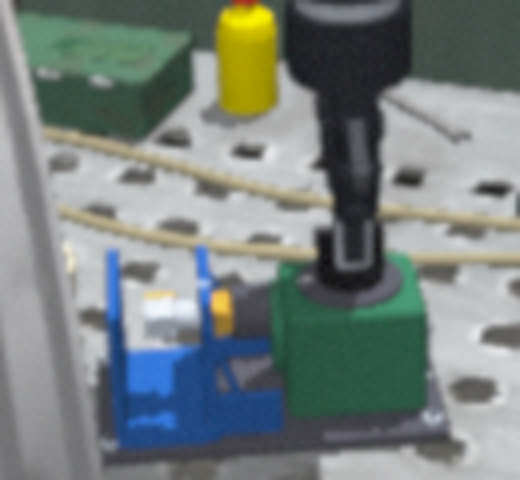

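The side view shows the fingers on the knob bar at crop (350,250), and the opening of 12.8 mm matches the bar width. Now I turn it clockwise 1.2 rad.

Emit:
{"fn": "apply_moves", "kwargs": {
  "delta_pos": [
    [0, 0.05, 0],
    [0, 0.05, 0],
    [0, 0.05, 0],
    [0, 0.05, 0],
    [0, 0.05, 0],
    [0, 0.05, 0],
    [0, 0.05, 0],
    [0, 0.05, 0],
    [0, 0.05, 0],
    [0, 0.05, 0],
    [0, 0.05, 0],
    [0, 0.05, 0],
    [0, 0.05, 0]
  ],
  "turn": [
    [0.1, 0, 0],
    [0.2, 0, 0],
    [0.3, 0, 0],
    [0.4, 0, 0],
    [0.5, 0, 0],
    [0.6, 0, 0],
    [0.7, 0, 0],
    [0.8, 0, 0],
    [0.9, 0, 0],
    [1.0, 0, 0],
    [1.1, 0, 0],
    [1.19, 0, 0],
    [1.19, 0, 0]
  ],
  "claw": [1, 1, 1, 1, 1, 1, 1, 1, 1, 1, 1, 1, 1],
  "grip_force": 50
}}

```text
t: 6.0
eef_pos: [0.5273, 0.0904, 0.1059]
orientation: [0.622, 0.338, 0.623, -0.334]
ft_force: [-1.4, 10.5, 4.7]
opening: 0.154
```

```bash
python3 - <<'E'
from st import *
st()
d=get_image("side"); np.savez("side3.npz",**d); crop(d,180,140,310,260,5,"pics/s4.png")
E
```

```text
t 6.0 p [0.5273 0.0904 0.1059] q [ 0.03   0.412 -0.328  0.83   0.005  1.02 ] F [-1.4 10.5  4.7] T [ 2.53  0.08 -0.16] op 0.154
M [[0.001, 0.836, 0.549], [0.005, 0.549, -0.836], [-1.0, 0.004, -0.003]] yaw_y 33.29
```

View pics/s4.png

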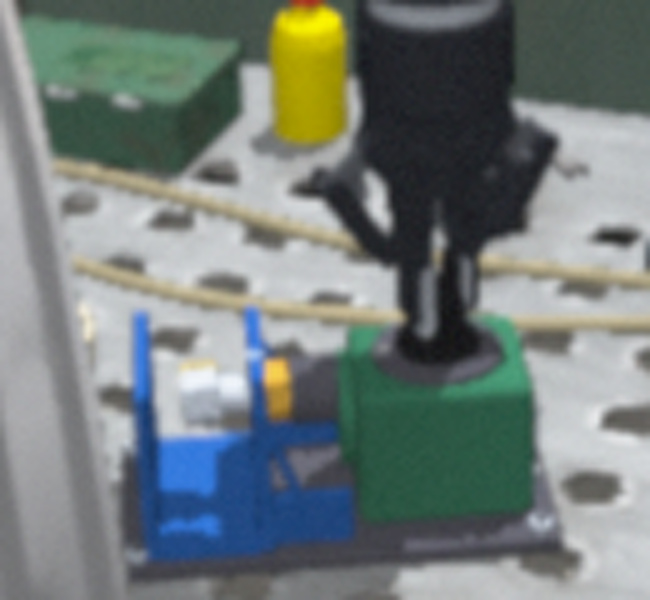

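The measured tool yaw followed by 68° (1.19 rad), and the side crop shows the head's yellow top at (198,365) now looking different. I release and lift.

Emit:
{"fn": "apply_moves", "kwargs": {
  "delta_pos": [
    [0, 0, 0],
    [0, 0, 0],
    [0, 0, 0],
    [0, 0, 0],
    [0, 0, 0],
    [-3, 0, 0],
    [-7, 0, 0],
    [-11, 0, 0],
    [-11, 0, 0]
  ],
  "turn": [
    [0, 0, 0],
    [0, 0, 0],
    [0, 0, 0],
    [0, 0, 0],
    [0, 0, 0],
    [0, 0, 0],
    [0, 0, 0],
    [-0.1, 0, 0],
    [-0.1, 0, 0]
  ],
  "claw": [3, 5, 7, 8.5, 8.5, 8.5, 8.5, 8.5, 8.5]
}}

```text
t: 7.18
eef_pos: [0.5288, 0.0881, 0.2183]
orientation: [0.64, 0.305, 0.637, -0.303]
ft_force: [-0.1, -0.0, -0.8]
opening: 0.994
```

```bash
python3 - <<'E'
from st import *
st()
d=get_image("side"); np.savez("side4.npz",**d); crop(d,195,175,300,260,7,"pics/s5.png")
t=ld("top0.npz")
print("yellow top", onplane(t,[[190+303.5/12-.5,150+232.5/12-.5]],.088))
for a in ("side0.npz","side4.npz"):
    s=ld(a); hsv=cv2.cvtColor(s["frame"],cv2.COLOR_RGB2HSV)[205:225,208:228]
    m=cv2.inRange(hsv,(15,70,120),(35,255,255)); px=np.argwhere(m)[:,::-1]; print(a,len(px),px.mean(0)+[208,205],px.min(0)+[208,205],px.max(0)+[208,205])
C=np.array([.6465,.1135,.072]); yw=np.radians(11.5)
ex=np.array([np.cos(yw),np.sin(yw),0]);ey=np.array([-np.sin(yw),np.cos(yw),0])
for a in (0,.3): print("pred mark px",a,proj(s,C+.016*(np.array([0,0,1])*np.cos(a)-ey*np.sin(a))))
E
```

```text
t 7.175 p [0.5288 0.0881 0.2183] q [ 0.029  0.315 -0.155  1.096 -0.     0.918] F [-0.1 -0.  -0.8] T [0.02 0.06 0.04] op 0.994
M [[0.006, 0.776, 0.63], [0.0, 0.63, -0.776], [-1.0, 0.004, 0.003]] yaw_y 39.07
yellow top [[0.64853585 0.1131824  0.088     ]]
side0.npz 6 [219.5 213. ] [217 213] [222 213]<stdin>:8: RuntimeWarning: Mean of empty slice.
  ret = um.true_divide(
Traceback (most recent call last):
ValueError: zero-size array to reduction operation minimum which has no identity
```

View pics/s5.png

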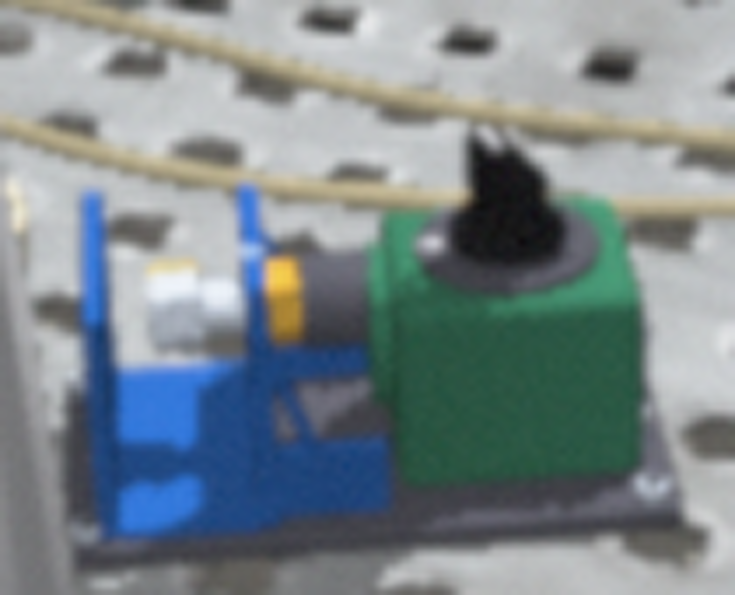

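The side view shows the knob bar now seen end-on and staying put (crop 505,200). The head's yellow top at (172,267) has shrunk to a sliver, so the head is leaning away. Next I go over the gap.

Emit:
{"fn": "apply_moves", "kwargs": {
  "delta_pos": [
    [0, 1, 0.8],
    [0, 3, 2.4],
    [0, 5.5, 4.3],
    [0, 8, 6.2],
    [0.5, 9.7, 7.6],
    [1, 9.7, 7.6],
    [1.8, 9.7, 7.6],
    [1.8, 9.7, 7.6],
    [1.8, 9.7, 7.6]
  ],
  "turn": [
    [-0.15, 0, 0],
    [-0.3, 0, 0],
    [-0.45, 0, 0],
    [-0.6, 0, 0],
    [-0.75, 0, 0],
    [-0.9, 0, 0],
    [-1.05, 0, 0],
    [-1.09, 0, 0],
    [-1.09, 0, 0]
  ],
  "claw": [8.5, 8.5, 8.5, 8.5, 8.5, 8.5, 8.5, 8.5, 8.5]
}}

```text
t: 8.35
eef_pos: [0.6494, 0.09, 0.1958]
orientation: [0.703, -0.07, 0.704, 0.07]
ft_force: [0.3, 0.3, 0.1]
opening: 0.993
```

```bash
cat > tgt.py <<'E'
from st import *
import sys
def target(tilt,L,C=(.647,.1135,.072),yaw=11.5):
    """TCP pose; grasp point L behind head centre along the tool axis"""
    yw=np.radians(yaw); Fx=np.array([[np.cos(yw),-np.sin(yw),0],[np.sin(yw),np.cos(yw),0],[0,0,1]])
    base=np.c_[[0,0,-1],[0,1,0],[1,0,0]]
    Rm=Fx@R.from_rotvec([tilt,0,0]).as_matrix()@base
    return np.array(C)+Rm[:,0]*(grip_depth-L),Rm
def rel(M,p,tilt,L,**k):
    tp,Rm=target(tilt,L,**k)
    return (M.T@(tp-p)*100).round(2), R.from_matrix(M.T@Rm).as_rotvec().round(3)
E
python3 - <<'E'
from tgt import *
s,M=st(); p=s["eef_pos"]
for L in (.1,.05,.02,0): print(L,rel(M,p,.3,L),target(.3,L)[0])
E
```

```text
t 8.35 p [0.6494 0.09   0.1958] q [ 0.026  0.565  0.18   1.188 -0.    -0.173] F [0.3 0.3 0.1] T [-0.04 -0.04  0.04] op 0.993
M [[-0.002, -0.198, 0.98], [-0.0, 0.98, 0.198], [-1.0, 0.0, -0.002]] yaw_y 101.41
0.1 (array([ 4.61, -0.05,  0.24]), array([-0.002, -0.002,  0.3  ])) [0.65178997 0.08995653 0.14966886]
0.05 (array([9.39, 1.42, 0.25]), array([-0.002, -0.002,  0.3  ])) [0.64884411 0.10443591 0.10190203]
0.02 (array([12.25,  2.31,  0.25]), array([-0.002, -0.002,  0.3  ])) [0.64707659 0.11312354 0.07324194]
0 (array([14.16,  2.9 ,  0.26]), array([-0.002, -0.002,  0.3  ])) [0.64589825 0.11891529 0.05413521]
```

Emit:
{"fn": "apply_moves", "kwargs": {
  "delta_pos": [
    [1.5, 0, 0.1],
    [3, 0, 0.1],
    [4.6, -0.05, 0.1],
    [4.6, -0.05, 0.1]
  ],
  "turn": [
    [0, 0, 0.1],
    [0, 0, 0.2],
    [0, 0, 0.3],
    [0, 0, 0.3]
  ],
  "claw": [8.5, 8.5, 8.5, 8.5]
}}

```text
t: 8.85
eef_pos: [0.6502, 0.0882, 0.1488]
orientation: [0.684, 0.037, 0.708, 0.173]
ft_force: [-0.1, 0.6, 0.7]
opening: 0.998
```

```bash
python3 - <<'E'
from tgt import *
s,M=st(); p=s["eef_pos"]
for L in (.05,.02,0): print(L,rel(M,p,.3,L))
d=get_image("side"); np.savez("side5.npz",**d); crop(d,185,150,285,260,5,"pics/s6.png")
E
```

```text
t 8.85 p [0.6502 0.0882 0.1488] q [-0.117  0.651  0.168  1.187  0.284 -0.327] F [-0.1  0.6  0.7] T [-0.32 -0.04  0.02] op 0.998
M [[-0.062, -0.185, 0.981], [0.29, 0.937, 0.195], [-0.955, 0.296, -0.005]] yaw_y 101.17
0.05 (array([4.96, 0.16, 0.21]), array([-0.006, -0.003, -0.001]))
0.02 (array([7.96, 0.16, 0.22]), array([-0.006, -0.003, -0.001]))
0 (array([9.96, 0.16, 0.22]), array([-0.006, -0.003, -0.001]))
```

View pics/s6.png

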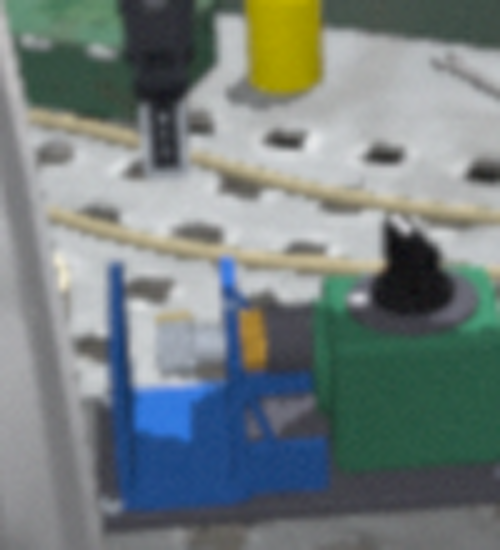

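The side view shows the near finger's tip at crop (167,172), above the gap (walls at cols 117 and 230), and the head at (176,345). I'll check this by projection.

```bash
python3 - <<'E'
from tgt import *
s=ld("side5.npz"); st_=get_state(); M=R.from_quat(st_["orientation"],scalar_first=True).as_matrix(); p=st_["eef_pos"]
f=lambda W:((proj(s,W)[0]-[185,150]+.5)*5-.5).round(1)
for off in (.0425,.057):
  for w in (-.011,.011): print("tip",off,w,f(p+M[:,1]*off-M[:,0]*.013+M[:,2]*w))
C=np.array([.647,.1135,.072]);yw=np.radians(11.5);ex=np.array([np.cos(yw),np.sin(yw),0]);ey=np.array([-np.sin(yw),np.cos(yw),0])
a=.3
mk=np.array([0,0,1])*np.cos(a)-ey*np.sin(a)
print("mark ends",f(C+.016*mk-.009*ex),f(C+.016*mk+.009*ex))
b=a-np.pi/3
mk2=np.array([0,0,1])*np.cos(b)-ey*np.sin(b)
print("next corner",f(C+.016*mk2-.009*ex),f(C+.016*mk2+.009*ex))
print("walls near top",[f(C+ex*q/1000+ey*.055+[0,0,.022]) for q in (-33,-25,25,33)])
print("walls far top",[f(C+ex*q/1000-ey*.055+[0,0,.022]) for q in (-33,-25,25,33)])
E
```

```text
tip 0.0425 -0.011 [188.5 174.8]
tip 0.0425 0.011 [143.3 177.7]
tip 0.057 -0.011 [188.7 180. ]
tip 0.057 0.011 [142.9 183. ]
mark ends [191.7 313.4] [156.4 315.8]
next corner [193.  335.1] [157.4 337.5]
walls near top [array([243.9, 360.2]), array([227.5, 361.4]), array([124.8, 368.3]), array([108.3, 369.5])]
walls far top [array([233.5, 251.2]), array([218.3, 252.2]), array([123.5, 258.4]), array([108.3, 259.4])]
```

Projections match the observations: mark ends predicted at (156–192,314), seen at (158–192,315). I descend along the tilted tool axis and grip.

Emit:
{"fn": "apply_moves", "kwargs": {
  "delta_pos": [
    [0, 0.15, 0.2],
    [2.5, 0.15, 0.2],
    [5, 0.15, 0.2],
    [7, 0.15, 0.2],
    [8.5, 0.15, 0.2],
    [9.9, 0.15, 0.2],
    [9.9, 0.15, 0.2]
  ],
  "turn": [
    [0, 0, 0],
    [0, 0, 0],
    [0, 0, 0],
    [0, 0, 0],
    [0, 0, 0],
    [0, 0, 0],
    [0, 0, 0]
  ],
  "claw": [8.5, 8.5, 8.5, 8.5, 8.5, 8.5, 8.5]
}}

```text
t: 9.78
eef_pos: [0.6464, 0.1208, 0.0565]
orientation: [0.685, 0.035, 0.707, 0.175]
ft_force: [-0.4, 0.6, -0.4]
opening: 0.993
```

```bash
python3 - <<'E'
from tgt import *
s,M=st(); p=s["eef_pos"]
print(rel(M,p,.3,0))
d=get_image("side"); np.savez("side6.npz",**d); crop(d,185,150,285,260,5,"pics/s7.png")
E
```

```text
t 9.775 p [0.6464 0.1208 0.0565] q [-0.069  0.718  0.036  0.972  0.289 -0.282] F [-0.4  0.6 -0.4] T [-0.26 -0.02 -0.02] op 0.993
M [[-0.06, -0.19, 0.98], [0.289, 0.936, 0.199], [-0.955, 0.296, -0.001]] yaw_y 101.48
(array([ 0.18, -0.23, -0.09]), array([-0.   , -0.001, -0.   ]))
```

View pics/s7.png

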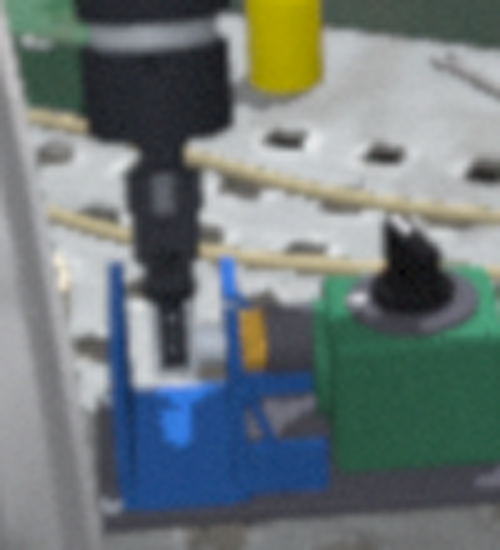

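The side view shows the near finger in the gap at crop (173,350), clear of both walls and over the head. I trim the position and close gently.

Emit:
{"fn": "apply_moves", "kwargs": {
  "delta_pos": [
    [0.15, -0.2, -0.05],
    [0.15, -0.2, -0.05],
    [0.15, -0.2, -0.05],
    [0.15, -0.2, -0.05],
    [0.15, -0.2, -0.05],
    [0.15, -0.2, -0.05],
    [0.15, -0.2, -0.05],
    [0.15, -0.2, -0.05]
  ],
  "turn": [
    [0, 0, 0],
    [0, 0, 0],
    [0, 0, 0],
    [0, 0, 0],
    [0, 0, 0],
    [0, 0, 0],
    [0, 0, 0],
    [0, 0, 0]
  ],
  "claw": [8, 6, 5, 4, 3, 2, 2, 2],
  "grip_force": 25
}}

```text
t: 10.82
eef_pos: [0.6468, 0.1191, 0.0554]
orientation: [0.685, 0.035, 0.706, 0.175]
ft_force: [-1.9, 3.4, 4.2]
opening: 0.325
```

```bash
python3 - <<'E'
from tgt import *
s,M=st(); p=s["eef_pos"]
print(rel(M,p,.3,0))
E
```

```text
t 10.825 p [0.6468 0.1191 0.0554] q [-0.072  0.719  0.034  0.969  0.289 -0.285] F [-1.9  3.4  4.2] T [0.55 0.28 0.12] op 0.325
M [[-0.059, -0.19, 0.98], [0.29, 0.936, 0.199], [-0.955, 0.296, 0.0]] yaw_y 101.48
(array([ 0.12, -0.03, -0.09]), array([-0.   ,  0.   , -0.001]))
```

The opening of 27.8 mm matches 28 mm across flats, with low forces, so the grip is square on the flats. I firm up the grip and tilt back 0.3 rad about the bolt axis.

Emit:
{"fn": "apply_moves", "kwargs": {
  "delta_pos": [
    [0, 0, 0],
    [0, 0, 0],
    [0, -0.09, 0],
    [0, -0.17, 0],
    [-0.02, -0.26, 0],
    [-0.04, -0.35, 0],
    [-0.06, -0.43, 0],
    [-0.08, -0.52, 0],
    [-0.08, -0.52, 0],
    [-0.08, -0.52, 0],
    [-0.08, -0.52, 0]
  ],
  "turn": [
    [0, 0, 0],
    [0, 0, 0],
    [0, 0, -0.05],
    [0, 0, -0.1],
    [0, 0, -0.15],
    [0, 0, -0.2],
    [0, 0, -0.25],
    [0, 0, -0.3],
    [0, 0, -0.3],
    [0, 0, -0.3],
    [0, 0, -0.3]
  ],
  "claw": [2, 2, 2, 2, 2, 2, 2, 2, 2, 2, 2],
  "grip_force": 70
}}

```text
t: 12.2
eef_pos: [0.6479, 0.1141, 0.0548]
orientation: [0.704, -0.07, 0.704, 0.071]
ft_force: [-3.7, 3.6, 6.8]
opening: 0.318
```

```bash
python3 - <<'E'
from tgt import *
s,M=st(); p=s["eef_pos"]
print(rel(M,p,0,0))
d,t=pics("7"); crop(d,185,150,285,260,5,"pics/s8.png"); crop(d,200,195,250,235,14,"pics/s8c.png");crop(t,170,130,270,250,5,"pics/t8.png")
E
```

```text
t 12.2 p [0.6479 0.1141 0.0548] q [ 0.062  0.673 -0.015  0.883  0.002 -0.138] F [-3.7  3.6  6.8] T [ 0.94  0.65 -0.01] op 0.318
M [[-0.0, -0.199, 0.98], [0.002, 0.98, 0.199], [-1.0, 0.002, 0.0]] yaw_y 101.49
(array([ 0.15, -0.04, -0.1 ]), array([-0.   ,  0.   , -0.002]))
```

View pics/s8.png

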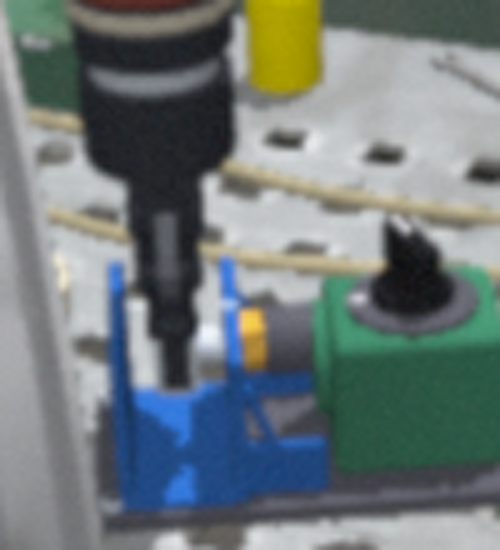

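View pics/s8c.png

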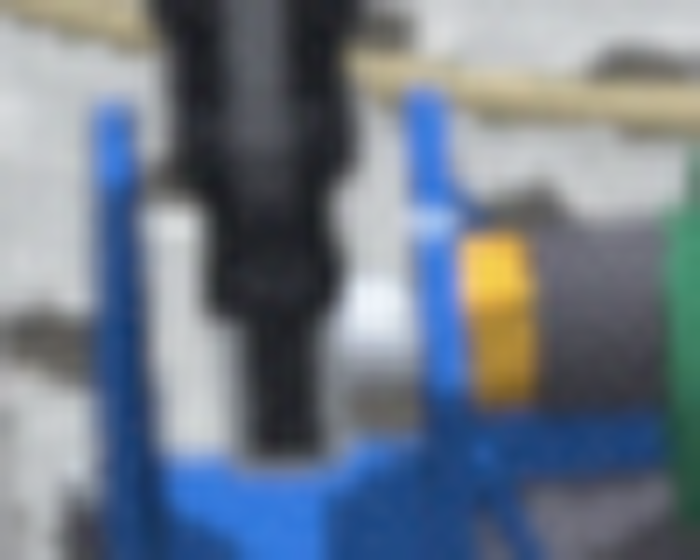

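View pics/t8.png

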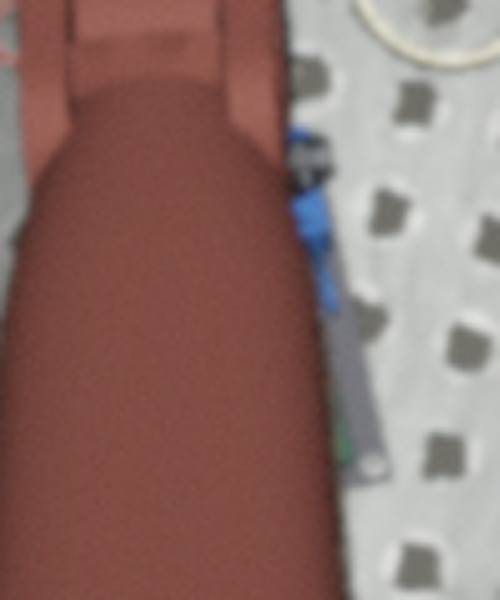

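The side views show the near finger vertical at crop (170,330) with the mark hidden behind it. The white bracket mark is visible at about (430,215) in the zoom. The top view is blocked by the arm. The gripper is vertical to 0.002 rad and the opening says the pads are flush on the flats. I firm up the grip, relieve the residual force, and tilt slightly further to offset pad give.

Emit:
{"fn": "apply_moves", "kwargs": {
  "delta_pos": [
    [0, 0, 0],
    [0, 0, 0],
    [-0.05, 0.03, -0.03],
    [-0.1, 0.05, -0.05],
    [-0.1, 0.05, -0.05],
    [-0.1, 0.05, -0.05]
  ],
  "turn": [
    [0, 0, 0],
    [0, 0, 0],
    [0, 0, -0.01],
    [0, 0, -0.015],
    [0, 0, -0.015],
    [0, 0, -0.015]
  ],
  "claw": [2, 2, 2, 2, 2, 2],
  "grip_force": 100
}}

```text
t: 13.05
eef_pos: [0.6478, 0.1138, 0.055]
orientation: [0.704, -0.076, 0.703, 0.065]
ft_force: [5.1, 2.3, -6.4]
opening: 0.303
```

```bash
python3 - <<'E'
from tgt import *
s,M=st(); p=s["eef_pos"]
print(rel(M,p,0,0))
E
```

```text
t 13.05 p [0.6478 0.1138 0.055 ] q [ 0.07   0.672 -0.016  0.88  -0.015 -0.13 ] F [ 5.1  2.3 -6.4] T [ 0.55 -0.99  0.06] op 0.303
M [[0.004, -0.199, 0.98], [-0.015, 0.98, 0.199], [-1.0, -0.015, 0.001]] yaw_y 101.46
(array([ 0.17, -0.01, -0.09]), array([-0.001,  0.001,  0.015]))
```

Emit:
{"fn": "apply_moves", "kwargs": {
  "delta_pos": [
    [0.05, 0.02, -0.01],
    [0.05, 0.02, -0.01]
  ],
  "turn": [
    [0, 0, 0],
    [0, 0, 0]
  ],
  "claw": [2, 2]
}}

```text
t: 13.3
eef_pos: [0.6478, 0.1138, 0.055]
orientation: [0.704, -0.076, 0.703, 0.065]
ft_force: [4.4, 0.6, -4.3]
opening: 0.309
```

```bash
cat > tq.py <<'E'
from tgt import *
ex=np.array([np.cos(.2007),np.sin(.2007),0])
for i in range(6):
    s=get_state(); F=s["ft_force"];T=s["ft_torque"]; res=T-np.array([.186*F[1],-.186*F[0],0])
    M=R.from_quat(s["orientation"],scalar_first=True).as_matrix()
    print(s["t"],F.round(2),T.round(3),"Tx_fix",(res@ex).round(3),"tilt",np.arcsin(M[2,1]).round(4),"op",round(s["opening"],3))
    get_image("side")
E
python3 tq.py
```

```text
13.3 [ 4.42  0.58 -4.3 ] [ 0.187 -1.115 -0.006] Tx_fix 0.019 tilt -0.0155 op 0.309
13.35 [ 5.15  0.02 -3.69] [ 0.228 -1.059 -0.025] Tx_fix 0.201 tilt -0.0155 op 0.306
13.4 [ 5.6  -0.32 -3.45] [ 0.178 -1.077  0.067] Tx_fix 0.225 tilt -0.0155 op 0.305
13.45 [ 6.34 -0.24 -4.16] [ 0.183 -1.02   0.062] Tx_fix 0.255 tilt -0.0156 op 0.304
13.5 [ 5.44 -0.26 -3.67] [ 0.259 -0.998  0.083] Tx_fix 0.304 tilt -0.0155 op 0.305
13.55 [ 5.47 -0.63 -3.22] [ 0.181 -1.023  0.033] Tx_fix 0.29 tilt -0.0156 op 0.306
```

Emit:
{"fn": "apply_moves", "kwargs": {
  "delta_pos": [
    [0, 0, 0],
    [0, 0, 0],
    [0, 0, 0],
    [0, 0, 0],
    [0, 0, 0],
    [0, 0, 0]
  ],
  "turn": [
    [0, 0, 0],
    [0, 0, 0],
    [0, 0, 0],
    [0, 0, 0],
    [0, 0, 0],
    [0, 0, 0]
  ],
  "claw": [2, 2, 2, 2, 2, 2]
}}

```text
t: 14.35
eef_pos: [0.6478, 0.1139, 0.055]
orientation: [0.704, -0.076, 0.703, 0.065]
ft_force: [6.0, -0.3, -3.6]
opening: 0.312
```

```bash
python3 tq.py; python3 - <<'E'
from st import *
d=get_image("side"); np.savez("side9.npz",**d); crop(d,185,150,305,260,6,"pics/s9.png")
E
```

```text
14.35 [ 5.99 -0.3  -3.55] [ 0.216 -1.05   0.057] Tx_fix 0.28 tilt -0.0155 op 0.312
14.4 [ 5.35 -0.54 -3.22] [ 0.21  -1.066  0.035] Tx_fix 0.289 tilt -0.0155 op 0.308
14.45 [ 6.7   0.37 -2.09] [ 0.225 -1.075  0.052] Tx_fix 0.188 tilt -0.0155 op 0.308
14.5 [ 5.23 -1.22 -3.79] [ 0.243 -1.104  0.006] Tx_fix 0.434 tilt -0.0155 op 0.311
14.55 [ 5.01  0.45 -3.17] [ 2.740e-01 -1.049e+00  1.000e-03] Tx_fix 0.164 tilt -0.0155 op 0.309
14.6 [ 5.43  0.3  -3.43] [ 0.198 -1.064  0.036] Tx_fix 0.128 tilt -0.0156 op 0.31
```

View pics/s9.png

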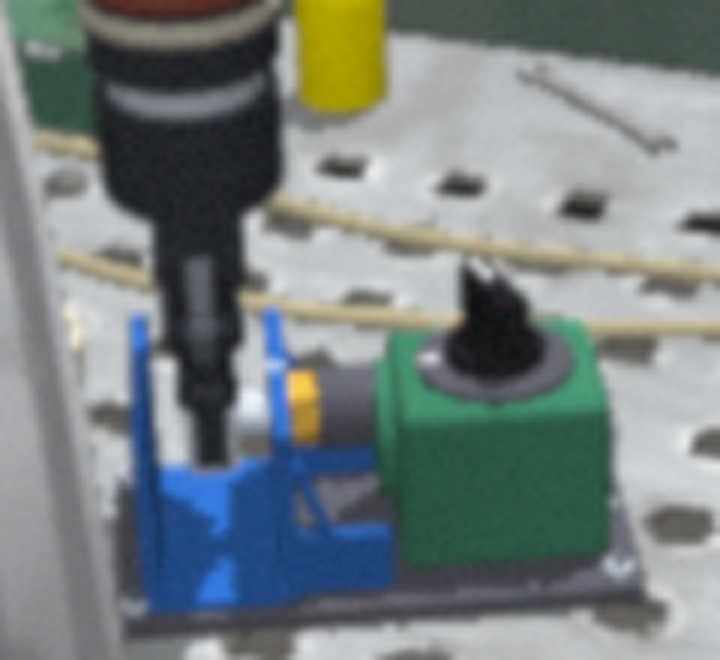

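The side view shows the finger upright in the gap at crop (205,390), the knob bar still end-on at (495,320), and the bottle and spanner undisturbed. The readings are steady, so I hand in.

```bash
python3 -c "
from workcell import *
print(finish_job())"
```

```text
the job is handed in; nothing more can be done
None
```

I turned the knob past its click, then gripped the bolt head and tilted it back to about square. I handed the job in while still gripping. The one thing I could not confirm by sight is the yellow mark's final position, because the near finger hides it in the side view and the arm hides it in the top view.

- **Knob:** I turned it 1.19 rad clockwise. After release the side pictures showed it staying there, and the head's yellow top leaned away as expected.
- **Grip:** I gripped the head at a 0.30 rad tilt. The opening read 27.8 mm against 28 mm across flats, so the pads were on the flats.
- **Turning back:** I tilted about the bolt axis to vertical, raised the grip to 100 N, and added 0.015 rad of extra tilt to offset give in the pads. I estimated that offset; I did not measure it.
- **Last checks:**
  - The tilt held steady at -0.0155 rad and the forces stayed under 10 N.
  - The opening stayed at about 26 mm, below 28 mm, which I put down to give in the pads or finger linkage.
  - The torque about the bolt was noisy, 0.13 to 0.43 N m with a mean near 0.25. The expected value is 0.18, so it shows the head is loaded but does not fix its angle exactly.
- **Other items:** The bottle and spanner looked undisturbed in the last picture. The flap disc was out of that view, and the arm did not go near it. The clock was at about 14.7 s of the 42 s allowed.

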